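# Roll the strips of a display board down level

### The arm

A 6-joint arm with a two-finger parallel gripper is mounted at the origin on a cart in front of the work surface, level with it; the furniture and walls round the work are solid. World frame = base frame: x ahead of the robot, y to its left, z up, the work surface at z = 0. Lengths are in mm, angles in rad, forces in N, time in s.
With the tool pointing down it reaches from about 350 to 875 mm from the base axis. Payload 4.2 kg.
Tool frame: the origin (TCP) lies midway between the tips of the shut fingers; the grasp point (between the pads) lies 19 mm behind it (arm.tcp_to_grasp is the distance from the TCP to the grasp point, in mm); z points along the fingers, y is the line along which they close (so a half turn about z gives the same grasp; the last joint's range is limited). The gripper opens to 85 mm and grips with 20 to 120 N. Pads are 22 mm wide; open, the fingers measure 114 mm over their backs; the gripper's body (76 mm by 85 mm) begins 54 mm behind the grasp point. The pads swing forward as they close: fully open they stand 13 mm farther back than shut.
Start: joints at [-1.019, 0.385, 0.008, 0, -1.194, -0.259], TCP at [180.412, -598.373, 231.312] pointing down, gripper open.
Joint ranges: [-3.14, 3.14], [-1.21, 2.06], [-1.07, 1.41], [-3.16, 2.05], [-2.99, -0.16], [-3.1, 3.1]. Speed limits (rad/s): [2.79, 2.79, 3.14, 3.14, 3.14, 3.14].

### API

Orientations are given as a unit quaternion [x, y, z, w].
In Python, from bench import arm gives the robot as it stands.
- The arm moves only by the tool arm_command, never from a script. Its argument "rows" is a list of rows, each a list of 2 entries, a list of its own where there are three numbers: the shift along the tool's x, y, z as a fraction of full scale, then the turn, a rotation vector about the tool's x, y, z as a fraction of full scale. In form: [[[x, y, z], [wx, wy, wz]], ...]. A call has 1 to 5 rows; each row is the pose to reach, as a shift and turn from the pose commanded when the call began, along the tool's axes at that moment, turning the shorter way round; what a row does not reach only later rows make up. Full scale, the value 1, is 0.25 m for a shift and 180 degrees for a turn. A row lasts 1/10 s, in which the tool goes at most 50 mm and 8.59 degrees, less where a joint would pass 70% of its speed; a pose out of reach is approached as far as the arm can. A call with a number of a shift or a turn outside -1 to 1 is refused whole. A call with a gripper value outside its range is refused whole. "grip" is the opening, from 0 (shut) to 1 (fully open), set as the call begins (left out, the last holds). The fingers move at their own pace and stop on an object; the grip force is fixed at half the most. Time passes only in rows, so rows that repeat a pose let the fingers close. It gives the time, the measured TCP pose, the force, the opening and the grip force at its end, in the units of the state.
- arm.read_state(): the state, without advancing time (a new reading comes with each control period).
- arm.get_image(name): name is "scene" or "side" or "wrist"; returns (picture, depth): 384x512x3 uint8, blue, green, red; 384x512 float32, mm along the optical axis (not along the pixel's ray), 0 where there is no reading.
- arm.camera_info(name): a dict with "fx", "fy", "cx", "cy" (pixels), "extrinsics" (4x4, takes a point from camera to world coordinates). Camera axes: x right, y down, z forward; pixel columns grow to the right and rows downward; lengths in mm; the calibration is good to about 2 mm. The wrist camera is an equidistant fisheye: a pixel r from the principal point sees the ray r / f radians off the axis. A picture is of the moment at which its call begins: read the wrist's pose just before it. camera_info takes no time and is no camera call; for the wrist camera it gives the pose at the moment of the call.
- arm.job_done(): hands the job in; it is judged then, once.
Trained networks look in the newest picture that a camera, given by its name, has taken for a name from the list of things; names that differ only in an ending like _2 or _b are one class to them, and where a whole thing is asked for, a point or a joint stands for the part that bears it (a point fixed in the world has none). Each returns a list of dicts, best first, with "score" (0 to 1); they miss things now and then, are a little off and sometimes report something else, mostly with a low value. They report only what shows in the picture. A call takes as long as a camera call.
- arm.spot_in(camera, query): "position" ([column, row] in pixels, amid what is visible of it).
The state is a dict: "clock": time; "joints": joint angles; "joint_vel": joint speeds; "joint_efforts": joint torques, N m; "position": TCP position; "ee_rot": TCP orientation; "contact_force": force on the tool from outside, world axes, zero at the start; "wrist_torque": the same for the moment, N m; "gripper_width": finger opening in mm; "grasp_force": force on a finger pad.
Only numpy, scipy, OpenCV 4.12 (cv2) and the standard library are available. Lean on these libraries where they do the work, as an engineer would, in place of code of your own. Each camera call takes 0.05 s, during which the arm holds its last target. There are 200 camera calls.

### The job

The six hardwood strips of the display board stand proud on their tacky bed, and the board lies sunk and slightly sloping in a soft pad. Take the hand roller from its rest and, pressing with the roller only, roll it across the strips with a steady downward push of about 12 N (never over 25 N, or the wood bruises) until every strip is down level with the frame, then hang the roller back upright in its rest, without shifting the glue bottles, sanding block or tape roll.

Things in the scene. Friction and masses are not known exactly. Their poses are not given: they have to be found in the camera images.
- pad: Grey soft packing pad 160 x 216 x 24 mm, fixed, with the display board bedded in it. Origin: centre of its underside, on the bench. The board lies square on the pad, centred: an oak frame 132 x 188 mm (x, y), 26 mm thick, with a 98 x 144 mm recess in which six dark strips lie side by side; the strips run along the pad's x and follow one another along its y: the roller travels along y, axle along x.
- pad_top (a point): Centre of the pad's top face, 24 mm above the bench, under the board's middle. How deep the board has sunk is not measured: the middle of its top face is 6 to 24 mm above this point, and it slopes along the pad's y by up to 0.05 rad either way (not along x). It does not shift under the roller. Find the height by touch or sight.
- rest: Roller rest, fixed: wooden base 136 x 66 x 10 mm with an upright cheek at each end of its x axis (inner faces at x = -45 and +45 mm, outer at -61 and +61, 52 mm wide along y). Each cheek has a notch in its top that takes one end of the roller's top bar. Origin: centre of its underside, on the bench.
- rest_notches (a point): Midway between the two notches, at their floors, 66 mm above the bench. The notches are 33 mm wide (y) between lips that rise 12 mm with round tops. The roller hangs here at the start: underside of its top bar on the floors, its x along the rest's x; the roller's origin is then 14 mm above the rest's.
- roller: Loose hand roller, 0.29 to 0.47 kg: black rubber wheel in a steel yoke, upright wooden handle. Origin: lowest point of the wheel's middle; z up the handle, x along the axle (it rolls along its y; both ways round are alike). Wheel radius 22 mm, 70 mm long. Yoke arms out to x = -42 and +42 mm. Steel top bar 120 (x) x 26 mm (y), its underside 52 and top 58 mm above the origin.
- roller_handle (a point): Middle of the roller's wooden handle, 92 mm above the roller's origin; the handle is 34 mm (x) by 28 mm (y) and 66 to 122 mm above the origin. Axes as the roller's.
- wheel (a joint): Turn of the roller's wheel about its axle, rad, free in both directions, 0 at the start (22 mm of rolling a radian).
- glue_white: Bystander: white glue bottle 27 x 27 x 55 mm, standing; origin at the centre of its underside.
- glue_blue: Bystander: blue glue bottle 27 x 27 x 60 mm, standing; origin at the centre of its underside.
- sanding_block: Bystander: cork sanding block 52 x 94 x 30 mm; origin at the centre of its underside.
- tape_roll: Bystander: roll of masking tape 104 x 102 x 25 mm, lying flat; origin at the centre of its underside.
- strip_0 (a joint): How far strip 0 has been pressed down, m: 0 = 4 mm proud of the frame, 0.004 = bottomed, level with it. Its middle is at y = -60 mm on the pad; it is 96 mm long (x), 23 mm wide (y). All strips start 2.5 to 4 mm proud on a stiff, tacky bed: they hold up to 7 N each, sink under more (about 6 mm/s at 12 N), do not spring back, bottom hard.
- strip_1 (a joint): How far strip 1 has been pressed down, m: 0 = 4 mm proud of the frame, 0.004 = bottomed, level with it. Its middle is at y = -36 mm on the pad; it is 96 mm long (x), 23 mm wide (y). Bedded as strip 0.
- strip_2 (a joint): How far strip 2 has been pressed down, m: 0 = 4 mm proud of the frame, 0.004 = bottomed, level with it. Its middle is at y = -12 mm on the pad; it is 96 mm long (x), 23 mm wide (y). Bedded as strip 0.
- strip_3 (a joint): How far strip 3 has been pressed down, m: 0 = 4 mm proud of the frame, 0.004 = bottomed, level with it. Its middle is at y = +12 mm on the pad; it is 96 mm long (x), 23 mm wide (y). Bedded as strip 0.
- strip_4 (a joint): How far strip 4 has been pressed down, m: 0 = 4 mm proud of the frame, 0.004 = bottomed, level with it. Its middle is at y = +36 mm on the pad; it is 96 mm long (x), 23 mm wide (y). Bedded as strip 0.
- strip_5 (a joint): How far strip 5 has been pressed down, m: 0 = 4 mm proud of the frame, 0.004 = bottomed, level with it. Its middle is at y = +60 mm on the pad; it is 96 mm long (x), 23 mm wide (y). Bedded as strip 0.

How it is judged:
By the outcome, as a careful person would: the job done as asked, in the order asked, and still so for the second after the job is handed in, with the robot touching nothing.
It also fails if it takes over 72 s, if anything falls off the work surface, if the arm or the gripper's body presses on something with over 40 N, if the wrist force passes 120 N, or if a joint passes its speed limit or range.

## Working session

There is one attempt and no reset: what is moved stays moved. The work goes in short steps, Python scripts to look and compute and a tool call to move; the robot and the scene stay as the last step left them, time stands still between calls to the robot, and variables do not carry over. Pictures are saved under pics/ and viewed, at most 10 in all, crops included, and the job is handed in when it is done.

Besides the shell and the picture viewer there is one more tool, called as name([rows], argument=value, ...), one row to a line, values as JSON. arm_command: Moves the arm, as the interface text tells. Shift numbers are shares of 0.25 m and turn numbers shares of 180 degrees, none past 1 either way. Its arguments: {"type":"object","properties":{"rows":{"type":"array","items":{"type":"array"}},"grip":{"type":"number"}},"required":["rows"]}

```bash
mkdir -p pics; ls
python3 - <<'E'
from bench import arm
import cv2,numpy as np
s=arm.read_state();print(s['clock'],s['position'],s['ee_rot'],s['contact_force'],s['gripper_width'])
a,d=arm.get_image("scene");b,e=arm.get_image("side")
np.savez('p0.npz',a=a,d=d,b=b,e=e)
cv2.imwrite('pics/a.png',np.vstack([a]));cv2.imwrite('pics/b.png',b)
for c in("scene","side"):
  i=arm.camera_info(c);print(c,i)
  for q in("pad","rest","roller","roller_handle"):print(q,[(r['position'],round(r['score'],2)) for r in arm.spot_in(c,q)][:2])
E
```

```text
pics
0.0 [ 180.27000394 -597.83281304  230.20410978] [-1.45802323e-01  9.89313125e-01  1.08641642e-03 -2.07126708e-04] [-0.05476069 -0.72667545 -0.23856972] 85.6434276196341
scene {'fx': 399.4703311572216, 'fy': 399.4703311572216, 'cx': 256.7716340327528, 'cy': 192.3074874525523, 'extrinsics': array([[ 4.16810760e-01,  5.12424116e-01, -7.50793124e-01,
         1.34397496e+03],
       [ 9.08783944e-01, -2.52638749e-01,  3.32092465e-01,
        -3.55764013e+02],
       [-1.95072482e-02, -8.20728449e-01, -5.70985359e-01,
         6.56956646e+02],
       [ 0.00000000e+00,  0.00000000e+00,  0.00000000e+00,
         1.00000000e+00]])}
pad [([191.8, 227.0], 0.75), ([285.1, 191.5], 0.59)]
rest [([282.8, 190.9], 0.58)]
roller [([289.2, 168.7], 0.57), ([281.7, 189.6], 0.31)]
roller_handle [([284.5, 169.9], 0.94)]
side {'fx': 419.81160236940457, 'fy': 419.81160236940457, 'cx': 256.5712191233774, 'cy': 195.3274016871916, 'extrinsics': array([[-9.99809086e-01, -8.77094597e-03,  1.74602926e-02,
         5.98222700e+02],
       [-1.93079526e-02,  5.80633679e-01, -8.13935952e-01,
         7.36377774e+02],
       [-2.99904567e-03, -8.14117683e-01, -5.80692177e-01,
         6.35689141e+02],
       [ 0.00000000e+00,  0.00000000e+00,  0.00000000e+00,
         1.00000000e+00]])}
pad [([293.3, 195.0], 0.68), ([297.8, 247.2], 0.17)]
rest [([307.1, 268.8], 0.7), ([217.0, 232.8], 0.58)]
roller [([297.2, 243.8], 0.74), ([289.6, 194.7], 0.46)]
roller_handle [([296.7, 245.2], 0.9)]
```

View pics/a.png

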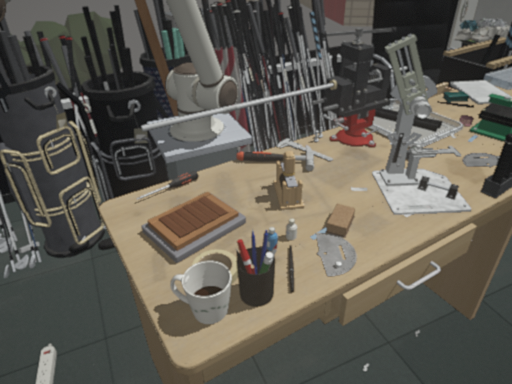

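View pics/b.png

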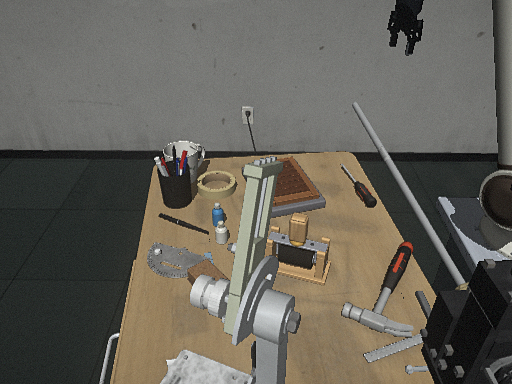

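The scene view shows the pad and board at about (193,223) and the rest with the roller at (289,190), with a long rod crossing above. The side view shows the roller front-on at (298,245) and the board partly hidden behind a grey stand. Next I'll make a top-down height map from both depths.

```bash
cat > h.py <<'E'
import numpy as np
from bench import arm
def cloud(c,d,step=1):
    i=arm.camera_info(c);v,u=np.mgrid[0:384,0:512]
    P=np.stack([(u-i['cx'])/i['fx']*d,(v-i['cy'])/i['fy']*d,d],-1)
    E=i['extrinsics'];return P@E[:3,:3].T+E[:3,3]
E
python3 - <<'E'
from h import *
import cv2
z=np.load('p0.npz');W=[]
for c,i,d in(("scene",z['a'],z['d']),("side",z['b'],z['e'])):
    P=cloud(c,d);m=(d>0);W.append((P[m],i[m]))
    for n,(u,v) in {"scene":{"pad":(192,224),"h":(289,160),"rodA":(160,123),"rodB":(320,90)},"side":{"h":(299,225),"rod":(380,145),"lamp":(262,175)}}[c].items(): print(c,n,P[v,u].round())
P=np.vstack([w[0] for w in W]);C=np.vstack([w[1] for w in W])
m=(P[:,2]>-20)&(P[:,2]<500)&(P[:,0]>150)&(P[:,0]<950)&(abs(P[:,1])<650)
P=P[m];C=C[m]
o=np.argsort(P[:,2]);P=P[o];C=C[o]
# image: col = -y, row = -x; 0.6 px/mm
def top(lo,hi,val):
    im=np.zeros((480,780,3),np.uint8);k=(P[:,2]>lo)&(P[:,2]<hi)
    im[((950-P[k,0])*.6).astype(int).clip(0,479),((650-P[k,1])*.6).astype(int).clip(0,779)]=val[k];return cv2.dilate(im,np.ones((2,2)))
cv2.imwrite('pics/top.png',top(-20,500,C))
for lo,hi in((150,250),(250,400)):
    k=(P[:,2]>lo)&(P[:,2]<hi)
    h,xe,ye=np.histogram2d(P[k,0],P[k,1],bins=[8,13],range=[[150,950],[-650,650]]);print(lo,hi);print(h.astype(int))
E
```

```text
scene pad [ 589. -196.   42.]
scene h [547.  92. 125.]
scene rodA [ 377. -196.  221.]
scene rodB [-1044.  1226.  -408.]
side h [531. 117. 125.]
side rod [363. -23. 223.]
side lamp [600. 387. 411.]
150 250
[[  30    8    0    0    0    0  428  513    0    0    0    0    0]
 [   0    0    0    0    0    0    0   34  305  663  644 1252   85]
 [   0    0    0    0  338  372  397  392  184  256 3426 1478   66]
 [   0    0    0    0    0    0    0    0    0    0    0    0    0]
 [   0    0    0    0    0    0    0    0    0    0 1706  339    0]
 [   0    0    0    0    0    0    0    0    0    0  148    0    0]
 [   0    0    0    0    0    0    0    0    0    0    0    0  106]
 [   0    0    0    0    0    0    0    0    0    0    0    0    0]]
250 400
[[ 930  478    0    0    0   55 2353    1    0    0    0    0    0]
 [   0    0    0    0    0    0    0    0    0   53  714  288    0]
 [   0    0    0    0    0    0    0    0    0    0 2111 1660    4]
 [   0    0    0    0    0    0    0    0    0    0    0    0    0]
 [   0    0    0    0    0    0    0    0    0  480 7430 1285    0]
 [   0    0    0    0    0    0    0    0    0    0  989    0    0]
 [   0    0    0    0    0    0    0    0    0    0    0    0    0]
 [   0    0    0    0    0    0    0    0    0    0    0    0    0]]
```

View pics/top.png

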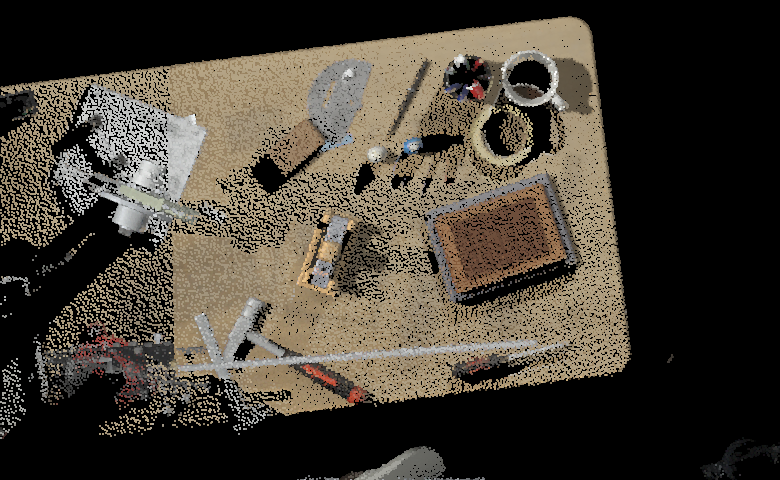

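The map shows the pad at about (503,240), rest at (327,252), glue at (376–412,150), tape (503,132), sanding block (292,155). A rod runs at x≈360, z≈222 and must be crossed above. Next I'll fit the poses.

Run:
```python
from h import *
import cv2
z=np.load('p0.npz')
def rect(P,n):
    (c,wh,a)=cv2.minAreaRect(P[:,:2].astype(np.float32));print(n,len(P),np.round(c,1),np.round(wh,1),round(a,1),'deg; z',np.percentile(P[:,2],[5,50,95]).round(1))
def den(P):
    from scipy.spatial import cKDTree
    n=cKDTree(P).query_ball_point(P,6,return_length=True);return P[n>5]
for c,i,d in(("scene",z['a'],z['d']),("side",z['b'],z['e'])):
    P=cloud(c,d)[d>0];I=i[d>0].astype(int)
    k=(abs(P[:,0]-545)<120)&(abs(P[:,1]+188)<150);Q=P[k];J=I[k];h=Q[:,2]
    sat=J.max(1)-J.min(1)
    rect(den(Q[(h>14)&(h<70)]),c+' pad')
    f=(h>28)&(h<70)&(sat>30); rect(den(Q[f]),c+' board')
    k2=np.linalg.norm(Q[:,:2]-[550,-188],axis=1)<40; A=Q[k2]; print('table strip z',np.median(A[:,2]))
    k=(abs(P[:,0]-530)<110)&(abs(P[:,1]-105)<90);Q=P[k];h=Q[:,2]
    print(c,'table',np.median(h[h<8]) if (h<8).any() else None)
    rect(den(Q[(h>68)&(h<84)]),c+' cheek'); rect(den(Q[h>130]),c+' handletop'); rect(den(Q[h>95]),c+' handle')
    rect(den(Q[(h>6)&(h<14)]),c+' base')
```

```text
scene pad 3587 [ 556.6 -184.8] [158.4 214.2] 18.4 deg; z [19.5 38.9 43.2]
scene board 2568 [ 555.6 -183.9] [133.1 187.9] 18.3 deg; z [33.5 40.2 43.5]
table strip z 41.32550650220276
scene table -1.7299423714341629
scene cheek 148 [533.1  94.8] [ 49.7 116.9] 73.9 deg; z [70.1 72.6 78.4]
scene handletop 54 [533.3  98.6] [21.  28.7] 62.8 deg; z [130.4 134.9 137.1]
scene handle 170 [535.  95.] [25.3 31.7] 88.1 deg; z [ 98.5 122.  136.3]
scene base 164 [534.3  96.5] [ 63.9 129.4] 73.1 deg; z [ 7.2  9.6 13. ]
side pad 1668 [ 551.2 -176.5] [142.7 219.2] 23.2 deg; z [18.9 37.9 42.5]
side board 1182 [ 545.6 -180. ] [118.5 188.4] 16.6 deg; z [32.4 39.5 42.7]
table strip z 41.602259120553754
side table -0.253991582671631
side cheek 672 [531.5 103.6] [ 51.2 122.7] 70.8 deg; z [69.3 72.  78.5]
side handletop 127 [531.6 104.3] [22.6 29.6] 76.8 deg; z [130.7 134.9 136.4]
side handle 396 [531.3 105.3] [26.2 33.8] 69.5 deg; z [ 99.  123.2 135.9]
side base 558 [515.2 109.7] [ 65.9 102.6] 72.7 deg; z [ 7.3  9.5 11.5]
```

```bash
cat >> h.py <<'E'
from scipy.spatial.transform import Rotation as R
def st(verbose=True):
    s=arm.read_state();r=R.from_quat(s['ee_rot']);M=r.as_matrix()
    if verbose:print('t',round(s['clock'],2),'pos',np.round(s['position'],1),'yawx',round(np.degrees(np.arctan2(M[1,0],M[0,0])),2),'z',M[:,2].round(3),'F',np.round(s['contact_force'],1),'w',round(s['gripper_width'],1),'g',s['grasp_force'],'q',np.round(s['joints'],2))
    return np.array(s['position']),r
def go(p,yaw):
    """fractions for tool-down target p with tool x at yaw deg"""
    c,r=st();a=np.radians(yaw);T=R.from_matrix(np.array([[np.cos(a),np.sin(a),0],[np.sin(a),-np.cos(a),0],[0,0,-1]]))
    print('->',p,yaw,(r.inv().apply(np.array(p)-c)/250).round(4),((r.inv()*T).as_rotvec()/np.pi).round(4))
E
python3 - <<'E'
from h import *
z=np.load('p0.npz')
d=z['d'];P=cloud("scene",d)[d>0];I=z['a'][d>0].astype(int)
a=np.radians(18.3);ux=np.array([np.cos(a),np.sin(a)]);uy=np.array([-np.sin(a),np.cos(a)])
q=P[:,:2]-[556,-184.5];L=np.c_[q@ux,q@uy];h=P[:,2]
f=(abs(L[:,0])<63)&(abs(L[:,1])<91)&((abs(L[:,0])>52)|(abs(L[:,1])>75))&(h>26)
A=np.c_[np.ones(f.sum()),L[f]];c=np.linalg.lstsq(A,h[f],rcond=None)[0];print('frame',c,f.sum())
f2=(abs(L[:,0])<45)&(abs(L[:,1])<70);c2=np.linalg.lstsq(np.c_[np.ones(f2.sum()),L[f2]],h[f2],rcond=None)[0];print('strips',c2)
for y in(-60,-36,-12,12,36,60):
  k=f2&(abs(L[:,1]-y)<8);print(y,np.median(h[k]-np.c_[np.ones(k.sum()),L[k]]@c).round(2))
f3=(abs(L[:,0])<78)&(abs(L[:,1])<106)&((abs(L[:,0])>70)|(abs(L[:,1])>99));print('padtop',np.median(h[f3&(h>15)]))
tb=(abs(L[:,1])<200)&(abs(L[:,0])<150)&(h<10)&(h>-10);print('table',np.median(h[tb]))
go([400,-480,330],197);go([530,95,300],162)
E
```

```text
frame [ 3.80966451e+01 -1.84136671e-02 -1.36197118e-02] 785
strips [-87.59732204  -0.65110461  -2.34928445]
-60 4.15
-36 3.49
-12 3.12
12 3.67
36 2.09
60 2.52
padtop 22.385643845195204
table -0.2346159755659869
t 0.5 pos [ 180.4 -598.3  231.3] yawx -163.23 z [-0.  0. -1.] F [0.1 0.3 0.5] w 85.9 g 0.0 q [-1.02  0.38  0.01 -0.   -1.19 -0.26]
-> [400, -480, 330] 197 [-0.9777  0.1998 -0.3949] [ 0.      0.     -0.0013]
t 0.5 pos [ 180.4 -598.3  231.3] yawx -163.23 z [-0.  0. -1.] F [0.1 0.3 0.5] w 85.9 g 0.0 q [-1.02  0.38  0.01 -0.   -1.19 -0.26]
-> [530, 95, 300] 162 [-2.1393  2.2518 -0.2747] [ 0.     -0.      0.1932]
```

arm_command([
  [[-0.98, 0.2, -0.4], [0, 0, 0]],
  [[-0.98, 0.2, -0.4], [0, 0, 0]],
  [[-0.98, 0.2, -0.4], [0, 0, 0]],
  [[-0.98, 0.2, -0.4], [0, 0, 0]],
  [[-0.98, 0.2, -0.4], [0, 0, 0]],
])

```text
clock: 1.0
position: [386.1, -487.1, 325.2]
ee_rot: [-0.146, 0.989, -0.0, 0.0]
contact_force: [0.3, -1.7, -0.3]
gripper_width: 85.9
grasp_force: 0.0
```

```bash
python3 -c "
from h import *
go([480,-250,320],180);go([530,0,300],162)"
```

```text
t 1.0 pos [ 386.1 -487.1  325.2] yawx -163.23 z [ 0. -0. -1.] F [ 0.3 -1.7 -0.3] w 85.9 g 0.0 q [-0.64  0.33  0.16  0.   -1.4  -0.64]
-> [480, -250, 320] 180 [-0.6332  0.7999  0.0207] [-0.0001  0.0001  0.0932]
t 1.0 pos [ 386.1 -487.1  325.2] yawx -163.23 z [ 0. -0. -1.] F [ 0.3 -1.7 -0.3] w 85.9 g 0.0 q [-0.64  0.33  0.16  0.   -1.4  -0.64]
-> [530, 0, 300] 162 [-1.1133  1.6997  0.1004] [-1.000e-04  1.000e-04  1.932e-01]
```

arm_command([
  [[-0.6, 0.9, 0], [0, 0, 0.1]],
  [[-0.6, 0.9, 0], [0, 0, 0.1]],
  [[-0.6, 0.9, 0], [0, 0, 0.1]],
  [[-0.6, 0.9, 0], [0, 0, 0.1]],
  [[-0.6, 0.9, 0], [0, 0, 0.1]],
])

```text
clock: 1.5
position: [456.0, -252.8, 324.4]
ee_rot: [0.011, 1.0, -0.0, 0.0]
contact_force: [1.0, -0.7, 0.3]
gripper_width: 85.6
grasp_force: 0.0
```

```bash
python3 -c "
from h import *
go([520,60,280],162)"
```

```text
t 1.5 pos [ 456.  -252.8  324.4] yawx 178.77 z [ 0.001 -0.    -1.   ] F [ 1.  -0.7  0.3] w 85.6 g 0.0 q [-0.19  0.15 -0.08 -0.   -1.34 -1.4 ]
-> [520, 60, 280] 162 [-0.2289  1.2565  0.1776] [0.     0.0002 0.0931]
```

arm_command([
  [[-0.23, 1, 0.18], [0, 0, 0.093]],
  [[-0.23, 1, 0.18], [0, 0, 0.093]],
  [[-0.23, 1, 0.18], [0, 0, 0.093]],
  [[-0.23, 1, 0.18], [0, 0, 0.093]],
  [[-0.23, 1, 0.18], [0, 0, 0.093]],
])

```text
clock: 2.0
position: [513.4, -25.4, 283.2]
ee_rot: [0.156, 0.988, 0.0, 0.001]
contact_force: [0.9, -1.0, -0.8]
gripper_width: 85.1
grasp_force: 0.0
```

Run:
```python
from h import *
import cv2
st();i=arm.camera_info("wrist");a,d=arm.get_image("wrist");cv2.imwrite('pics/w1.png',a);np.savez('w1.npz',a=a,d=d,E=i['extrinsics'])
print(i,d.min(),d.max());go([532,101,200],162)
for q in("rest","roller","roller_handle"):print(q,[(r['position'],round(r['score'],2)) for r in arm.spot_in("wrist",q)][:2])
v,u=np.mgrid[0:384,0:512];x=(u-i['cx'])/i['fx'];y=(v-i['cy'])/i['fy'];t=np.hypot(x,y)+1e-9
k=np.tan(np.minimum(t,1.5))/t;P=np.stack([x*k*d,y*k*d,d],-1)@i['extrinsics'][:3,:3].T+i['extrinsics'][:3,3]
P=P[(d>0)&(t<1.2)];k=(abs(P[:,0]-530)<110)&(abs(P[:,1]-105)<100);Q=P[k];h=Q[:,2]
print('table',np.median(h[h<6]))
for n,lo,hi in(('base',6,14),('cheek',67,82),('handle',95,140),('top',130,142)):
    K=Q[(h>lo)&(h<hi)].astype(np.float32)
    if len(K)>5:c,w,g=cv2.minAreaRect(K[:,:2]);print(n,len(K),np.round(c,1),np.round(w,1),round(g,1),np.median(K[:,2]))
```

```text
t 2.0 pos [513.4 -25.4 283.2] yawx 162.04 z [ 0.001  0.    -1.   ] F [ 0.9 -1.  -0.8] w 85.1 g 0.0 q [ 0.27  0.16 -0.17  0.   -1.24 -2.15]
{'fx': 297.3186396354542, 'fy': 297.3186396354542, 'cx': 253.47073204665668, 'cy': 190.50514313852264, 'extrinsics': array([[ 3.07925243e-01,  9.13949152e-01,  2.64346350e-01,
         4.47060878e+02],
       [ 9.51410517e-01, -2.95722550e-01, -8.58265734e-02,
        -2.68135705e+00],
       [-2.67947270e-04,  2.77930066e-01, -9.60601273e-01,
         4.25302425e+02],
       [ 0.00000000e+00,  0.00000000e+00,  0.00000000e+00,
         1.00000000e+00]])} 0.0 1609.4111
t 2.05 pos [514.6 -20.1 281.1] yawx 162.33 z [-0.     0.002 -1.   ] F [ 1.4  1.5 -1.5] w 85.2 g 0.0 q [ 0.28  0.16 -0.17 -0.   -1.24 -2.15]
-> [532, 101, 200] 162 [0.0805 0.4821 0.3255] [ 0.0006 -0.0003  0.0018]
rest [([327.4, 139.4], 0.92), ([172.7, 204.3], 0.65)]
roller []
roller_handle [([350.8, 148.2], 0.96)]
table -0.5060492748245338Traceback (most recent call last):
  File "<stdin>", line 12, in <module>
cv2.error: OpenCV(4.12.0) /io/opencv/modules/imgproc/src/convhull.cpp:143: error: (-215:Assertion failed) total >= 0 && (depth == CV_32F || depth == CV_32S) in function 'convexHull'
```

View pics/w1.png

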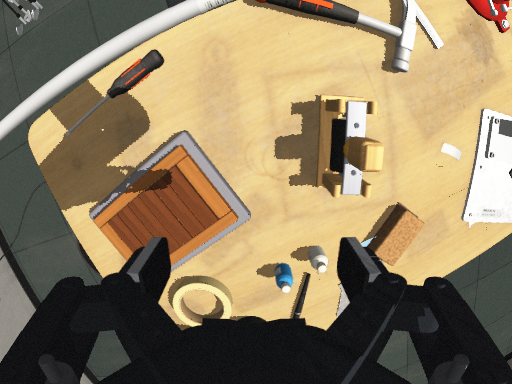

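The wrist view shows the rest at (345,147) with the handle at (368,155), aligned with the tool. The fingers close across the handle's y as wanted.

```bash
cat >> h.py <<'E'
import cv2
def wcloud(save=None):
    st();i=arm.camera_info("wrist");a,d=arm.get_image("wrist")
    if save:cv2.imwrite('pics/%s.png'%save,a)
    v,u=np.mgrid[0:384,0:512];x=(u-i['cx'])/i['fx'];y=(v-i['cy'])/i['fy'];t=np.hypot(x,y)+1e-9
    k=np.tan(np.minimum(t,1.5))/t;P=np.stack([x*k*d,y*k*d,d],-1)@i['extrinsics'][:3,:3].T+i['extrinsics'][:3,3]
    m=(d>0)&(t<1.2);return P[m],a[m].astype(int)
def restfit(P,zoff=0):
    k=(abs(P[:,0]-530)<90)&(abs(P[:,1]-105)<80);Q=P[k];h=Q[:,2]
    print('table',np.median(h[h<6]))
    for n,lo,hi in(('base',6,14),('bar+cheek',67+zoff,82),('handle',95,140),('top',132,142)):
        K=np.ascontiguousarray(Q[(h>lo)&(h<hi)][:,:2].astype(np.float32))
        if len(K)>5:c,w,g=cv2.minAreaRect(K);print(n,len(K),np.round(c,1),np.round(w,1),round(g,1))
E
python3 - <<'E'
from h import *
z=np.load('w1.npz');d=z['d'];i=arm.camera_info("wrist");E=z['E']
v,u=np.mgrid[0:384,0:512];x=(u-i['cx'])/i['fx'];y=(v-i['cy'])/i['fy'];t=np.hypot(x,y)+1e-9
k=np.tan(np.minimum(t,1.5))/t;P=np.stack([x*k*d,y*k*d,d],-1)@E[:3,:3].T+E[:3,3];m=(d>0)&(t<1.2)
restfit(P[m])
P=P[m];a=np.radians(18.3);ux=np.array([np.cos(a),np.sin(a)]);uy=np.array([-np.sin(a),np.cos(a)])
K=P[(abs(P[:,0]-556)<130)&(abs(P[:,1]+184)<130)&(P[:,2]>12)&(P[:,2]<60)];print('pad',cv2.minAreaRect(np.ascontiguousarray(K[:,:2].astype(np.float32))))
q=P[:,:2]-[556,-184.5];L=np.c_[q@ux,q@uy];h=P[:,2]
f=(abs(L[:,0])<62)&(abs(L[:,1])<91)&((abs(L[:,0])>52)|(abs(L[:,1])>75))&(h>26)
print(np.linalg.lstsq(np.c_[np.ones(f.sum()),L[f]],h[f],rcond=None)[0],f.sum())
E
```

```text
table -0.5033183790918088
base 1165 [531.2 101.5] [ 66.7 136.1] 70.7
bar+cheek 1846 [531.8 102.1] [ 53.4 122.4] 72.1
handle 993 [530.5 100.5] [25.9 33.5] 73.7
top 481 [531.5 101.8] [21.6 27.9] 72.3
pad ((579.2628784179688, -172.71878051757812), (212.98289489746094, 216.73646545410156), 18.21404266357422)
[ 3.84694428e+01 -5.42576945e-04 -1.70800331e-02] 2402
```

arm_command([
  [[0.08, 0.48, 0.2], [0, 0, 0]],
  [[0.08, 0.48, 0.2], [0, 0, 0]],
  [[0.08, 0.48, 0.2], [0, 0, 0]],
  [[0.08, 0.48, 0.2], [0, 0, 0]],
  [[0.08, 0.48, 0.2], [0, 0, 0]],
])

```text
clock: 2.7
position: [531.5, 92.0, 233.2]
ee_rot: [0.156, 0.988, -0.0, 0.0]
contact_force: [0.6, -0.8, -0.2]
gripper_width: 85.4
grasp_force: 0.0
```

Run:
```python
from h import *
P,_=wcloud('w2');restfit(P);go([532,101,88],162)
```

```text
t 2.7 pos [531.5  92.  233.2] yawx 162.0 z [-0.    -0.001 -1.   ] F [ 0.6 -0.8 -0.2] w 85.4 g 0.0 q [ 0.47  0.24 -0.2   0.   -1.13 -2.36]
table -0.44594587714632894
base 1539 [531.1 102.6] [ 66.5 135.4] 71.9
bar+cheek 2257 [532.2 102.2] [ 51.8 121.9] 71.9
handle 1339 [531.  102.9] [28.  32.6] 72.1
top 808 [532.1 102.8] [21.3 28.2] 72.0
t 2.75 pos [531.6  91.6 233.7] yawx 161.95 z [ 0.001 -0.    -1.   ] F [ 0.3 -0.3 -0.1] w 85.7 g 0.0 q [ 0.47  0.24 -0.2   0.   -1.13 -2.36]
-> [532, 101, 88] 162 [0.0106 0.0361 0.5829] [ 0.0001  0.0003 -0.0003]
```

View pics/w2.png

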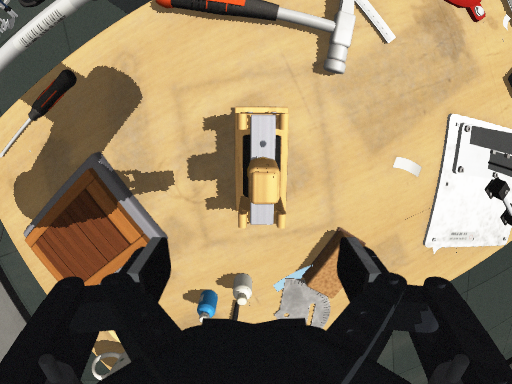

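The rest is at (531.9,102.3) with its x at 162°. Three views agree and the sizes match, so I'll descend.

arm_command([
  [[0.012, 0.041, 0.15], [0, 0, 0]],
  [[0.012, 0.041, 0.3], [0, 0, 0]],
  [[0.012, 0.041, 0.45], [0, 0, 0]],
  [[0.012, 0.041, 0.55], [0, 0, 0]],
  [[0.012, 0.041, 0.58], [0, 0, 0]],
], grip=1)

```text
clock: 3.25
position: [530.4, 101.3, 86.2]
ee_rot: [0.158, 0.988, -0.001, -0.002]
contact_force: [0.7, 0.4, -0.5]
gripper_width: 85.2
grasp_force: 0.0
```

arm_command([
  [[0, 0, 0], [0, 0, 0]],
  [[0, 0, 0], [0, 0, 0]],
  [[0, 0, 0], [0, 0, 0]],
  [[0, 0, 0], [0, 0, 0]],
  [[0, 0, 0], [0, 0, 0]],
], grip=0)

```text
clock: 3.75
position: [532.1, 103.4, 89.6]
ee_rot: [0.156, 0.988, 0.0, 0.001]
contact_force: [-1.4, -2.4, 6.3]
gripper_width: 27.3
grasp_force: 61.4
```

Run:
```python
from h import *
st()
```

```text
t 3.75 pos [532.1 103.4  89.6] yawx 162.07 z [ 0.002  0.    -1.   ] F [-1.4 -2.4  6.3] w 27.3 g 61.37146353721619 q [ 0.49  0.39 -0.38  0.   -0.79 -2.38]
```

arm_command([
  [[0, 0, -0.04], [0, 0, 0]],
  [[0, 0, -0.16], [0, 0, 0]],
  [[0, 0, -0.32], [0, 0, 0]],
  [[0, 0, -0.44], [0, 0, 0]],
  [[0, 0, -0.44], [0, 0, 0]],
])

```text
clock: 4.25
position: [534.1, 104.8, 202.8]
ee_rot: [0.156, 0.988, 0.003, 0.004]
contact_force: [0.3, 0.4, -4.1]
gripper_width: 27.2
grasp_force: 60.7
```

Run:
```python
from h import *
# pad target: centre (556,-184.5), yaw 18.3 ; start above strip_0 (y=-60)
c=np.array([556,-184.5]);a=np.radians(18.3);uy=np.array([-np.sin(a),np.cos(a)])
for y in(-60,60):
    p=c+uy*y;go([*p.round(1),170],198.3)
```

```text
t 4.25 pos [534.1 104.8 202.8] yawx 162.08 z [ 0.01   0.004 -1.   ] F [ 0.3  0.4 -4.1] w 27.2 g 60.718199014663696 q [ 0.49  0.27 -0.24  0.   -1.05 -2.38]
-> [np.float64(574.8), np.float64(-241.5), 170] 198.3 [-0.5801 -1.269   0.1272] [ 0.0013  0.0031 -0.2012]
t 4.25 pos [534.1 104.8 202.8] yawx 162.08 z [ 0.01   0.004 -1.   ] F [ 0.3  0.4 -4.1] w 27.2 g 60.718199014663696 q [ 0.49  0.27 -0.24  0.   -1.05 -2.38]
-> [np.float64(537.2), np.float64(-127.5), 170] 198.3 [-0.2967 -0.8813  0.1276] [ 0.0013  0.0031 -0.2012]
```

arm_command([
  [[-0.06, -0.18, 0.0], [0, 0, -0.04]],
  [[-0.12, -0.36, 0.0], [0, 0, -0.08]],
  [[-0.18, -0.54, 0.0], [0, 0, -0.12]],
  [[-0.24, -0.72, 0.04], [0, 0, -0.16]],
  [[-0.29, -0.88, 0.1], [0, 0, -0.2]],
])

```text
clock: 4.75
position: [532.0, -129.6, 171.8]
ee_rot: [-0.159, 0.987, 0.0, -0.0]
contact_force: [1.3, 0.1, -4.5]
gripper_width: 27.4
grasp_force: 61.1
```

Run:
```python
from h import *
P,C=wcloud('w3')
c=np.array([556,-184.5]);a=np.radians(18.3);uy=np.array([-np.sin(a),np.cos(a)]);ux=np.array([uy[1],-uy[0]])
p=c+uy*60;go([*p.round(1),140],198.3)
a,d=arm.get_image("side");cv2.imwrite('pics/s2.png',a[100:330,150:450].repeat(2,0).repeat(2,1))
q=P[:,:2]-c;L=np.c_[q@ux,q@uy];h=P[:,2]
K=P[(abs(L[:,0])<100)&(abs(L[:,1])<125)&(h>14)&(h<28)];print('pad',cv2.minAreaRect(np.ascontiguousarray(K[:,:2].astype(np.float32))))
s=C.max(1)-C.min(1);K=P[(abs(L[:,0])<80)&(abs(L[:,1])<105)&(h>28)&(h<52)&(s>30)];print('board',cv2.minAreaRect(np.ascontiguousarray(K[:,:2].astype(np.float32))))
f=(abs(L[:,0])<62)&(abs(L[:,1])<91)&((abs(L[:,0])>52)|(abs(L[:,1])>75))&(h>26)&(h<55)
b=np.linalg.lstsq(np.c_[np.ones(f.sum()),L[f]],h[f],rcond=None)[0];print(b,f.sum())
for y in(-60,-36,-12,12,36,60):
  k=(abs(L[:,0])<45)&(abs(L[:,1]-y)<8)&(h<60)&(h>25);print(y,k.sum(),np.median(h[k]-np.c_[np.ones(k.sum()),L[k]]@b).round(2))
print('table',np.median(h[(abs(h)<6)]))
```

```text
t 4.75 pos [ 532.  -129.6  171.8] yawx -161.69 z [-0.     0.001 -1.   ] F [ 1.3  0.1 -4.5] w 27.4 g 61.06338143348694 q [ 0.06  0.31 -0.27 -0.   -1.   -1.31]
t 4.8 pos [ 529.3 -134.1  168.2] yawx -161.69 z [-0.008 -0.    -1.   ] F [ 0.9 -1.8 -4.9] w 27.3 g 61.720865964889526 q [ 0.05  0.31 -0.27 -0.   -1.   -1.3 ]
-> [np.float64(537.2), np.float64(-127.5), 140] 198.3 [-0.0393  0.0149  0.1126] [ 0.0007 -0.0025  0.0001]
pad ((554.0543823242188, -181.0299835205078), (158.11325073242188, 215.99415588378906), 18.36639404296875)
board ((554.050537109375, -181.18389892578125), (132.17784118652344, 188.52676391601562), 18.646549224853516)
[ 3.83879731e+01 -1.13279892e-03 -1.69287026e-02] 3752
-60 1197 3.63
-36 1292 2.75
-12 1375 2.92
12 1424 3.77
36 222 2.48
60 0 nan
table -0.4390928965533476
  return _methods._mean(a, axis=axis, dtype=dtype,
  ret = ret.dtype.type(ret / rcount)
```

View pics/w3.png

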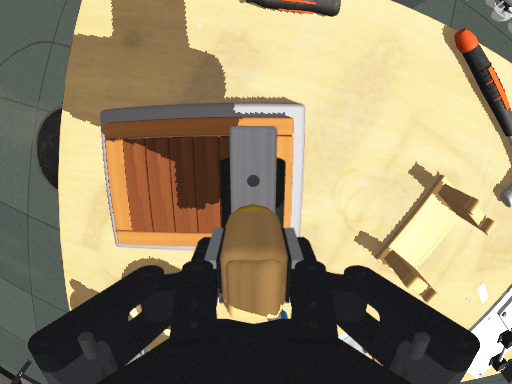

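The roller hangs plumb over the +y end of the board, around (255,190), and the pad is square to the tool. I'll descend to just above strip 5.

arm_command([
  [[-0.035, 0.02, 0.05], [0, 0, 0]],
  [[-0.035, 0.02, 0.1], [0, 0, 0]],
  [[-0.035, 0.02, 0.15], [0, 0, 0]],
  [[-0.035, 0.02, 0.17], [0, 0, 0]],
  [[-0.035, 0.02, 0.17], [0, 0, 0]],
])

```text
clock: 5.35
position: [538.7, -119.8, 129.1]
ee_rot: [-0.157, 0.988, 0.0, -0.001]
contact_force: [-0.2, -0.1, -3.9]
gripper_width: 27.2
grasp_force: 61.6
```

arm_command([
  [[0, 0, 0], [0, 0, 0]],
  [[0, 0, 0], [0, 0, 0]],
])

```text
clock: 5.55
position: [540.0, -120.4, 131.2]
ee_rot: [-0.157, 0.988, -0.0, 0.001]
contact_force: [-0.3, -0.2, -3.5]
gripper_width: 27.5
grasp_force: 61.6
```

Run:
```python
from h import *
c=np.array([555,-182.5]);a=np.radians(18.3);uy=np.array([-np.sin(a),np.cos(a)])
p=c+uy*60;go([*p.round(1),115],198.3);st();st()
```

```text
t 5.55 pos [ 540.  -120.4  131.2] yawx -161.94 z [ 0.002 -0.    -1.   ] F [-0.3 -0.2 -3.5] w 27.5 g 61.574846506118774 q [ 0.07  0.36 -0.31  0.   -0.9  -1.33]
-> [np.float64(536.2), np.float64(-125.5), 115] 198.3 [ 0.021  -0.0147  0.0649] [-0.0002  0.0005 -0.0013]
t 5.55 pos [ 540.  -120.4  131.2] yawx -161.94 z [ 0.002 -0.    -1.   ] F [-0.3 -0.2 -3.5] w 27.5 g 61.574846506118774 q [ 0.07  0.36 -0.31  0.   -0.9  -1.33]
t 5.55 pos [ 540.  -120.4  131.2] yawx -161.94 z [ 0.002 -0.    -1.   ] F [-0.3 -0.2 -3.5] w 27.5 g 61.574846506118774 q [ 0.07  0.36 -0.31  0.   -0.9  -1.33]
```

arm_command([
  [[0.01, -0.015, 0.025], [0, 0, 0]],
  [[0.02, -0.015, 0.048], [0, 0, 0]],
  [[0.02, -0.015, 0.052], [0, 0, 0]],
  [[0.02, -0.015, 0.056], [0, 0, 0]],
  [[0.02, -0.015, 0.056], [0, 0, 0]],
])

```text
clock: 6.05
position: [535.8, -125.8, 116.6]
ee_rot: [-0.157, 0.988, -0.0, -0.0]
contact_force: [-0.6, 0.6, -3.5]
gripper_width: 27.4
grasp_force: 61.9
```

arm_command([
  [[0, 0, 0.004], [0, 0, 0]],
  [[0, 0, 0.006], [0, 0, 0]],
  [[0, 0, 0.006], [0, 0, 0]],
])

```text
clock: 6.35
position: [536.6, -125.9, 116.0]
ee_rot: [-0.157, 0.988, -0.0, 0.001]
contact_force: [-1.9, -1.3, 3.8]
gripper_width: 27.7
grasp_force: 62.6
```

arm_command([
  [[0, 0, 0.002], [0, 0, 0]],
  [[0, 0, 0.004], [0, 0, 0]],
  [[0, 0, 0.004], [0, 0, 0]],
])

```text
clock: 6.65
position: [536.5, -125.8, 115.0]
ee_rot: [-0.157, 0.988, -0.0, 0.001]
contact_force: [-2.0, -1.3, 3.6]
gripper_width: 27.2
grasp_force: 62.8
```

arm_command([
  [[0, -0.02, -0.002], [0, 0, 0]],
  [[0, -0.04, -0.003], [0, 0, 0]],
  [[0, -0.06, -0.0036], [0, 0, 0]],
  [[0, -0.08, -0.004], [0, 0, 0]],
  [[0, -0.1, -0.0044], [0, 0, 0]],
])

```text
clock: 7.15
position: [544.3, -149.9, 115.4]
ee_rot: [-0.157, 0.988, -0.0, 0.001]
contact_force: [-2.3, 2.8, 7.7]
gripper_width: 27.2
grasp_force: 63.2
```

arm_command([
  [[0, -0.02, -0.001], [0, 0, 0]],
  [[0, -0.04, -0.003], [0, 0, 0]],
  [[0, -0.06, -0.004], [0, 0, 0]],
  [[0, -0.08, -0.005], [0, 0, 0]],
  [[0, -0.1, -0.005], [0, 0, 0]],
])

```text
clock: 7.65
position: [552.0, -173.7, 116.4]
ee_rot: [-0.157, 0.988, -0.0, 0.0]
contact_force: [0.4, 0.4, 4.0]
gripper_width: 27.6
grasp_force: 62.5
```

arm_command([
  [[0, -0.02, 0.0005], [0, 0, 0]],
  [[0, -0.04, 0.001], [0, 0, 0]],
  [[0, -0.06, 0.001], [0, 0, 0]],
  [[0, -0.08, 0.002], [0, 0, 0]],
  [[0, -0.1, 0.002], [0, 0, 0]],
])

```text
clock: 8.15
position: [559.7, -197.5, 116.1]
ee_rot: [-0.157, 0.988, -0.0, 0.0]
contact_force: [0.3, 1.3, 6.5]
gripper_width: 27.1
grasp_force: 62.9
```

arm_command([
  [[0, -0.02, 0], [0, 0, 0]],
  [[0, -0.04, -0.001], [0, 0, 0]],
  [[0, -0.06, -0.001], [0, 0, 0]],
  [[0, -0.08, -0.0015], [0, 0, 0]],
  [[0, -0.09, -0.0015], [0, 0, 0]],
])

```text
clock: 8.65
position: [566.4, -218.5, 116.3]
ee_rot: [-0.156, 0.988, 0.0, 0.0]
contact_force: [-1.0, 4.0, 7.7]
gripper_width: 26.8
grasp_force: 63.1
```

arm_command([
  [[0, -0.02, -0.001], [0, 0, 0]],
  [[0, -0.04, -0.003], [0, 0, 0]],
  [[0, -0.06, -0.004], [0, 0, 0]],
  [[0, -0.08, -0.004], [0, 0, 0]],
  [[0, -0.095, -0.004], [0, 0, 0]],
])

```text
clock: 9.15
position: [573.9, -241.4, 117.2]
ee_rot: [-0.157, 0.988, -0.0, 0.0]
contact_force: [0.8, 1.4, 4.4]
gripper_width: 27.5
grasp_force: 62.6
```

Run:
```python
from h import *
c=np.array([555,-182.5]);a=np.radians(18.3);uy=np.array([-np.sin(a),np.cos(a)]);ux=np.array([uy[1],-uy[0]])
p,_=st();print((p[:2]-c)@uy,(p[:2]-c)@ux)
```

```text
t 9.15 pos [ 573.9 -241.4  117.2] yawx -161.97 z [ 0.001 -0.    -1.   ] F [0.8 1.4 4.4] w 27.5 g 62.57851839065552 q [-0.14  0.48 -0.15 -0.   -0.94 -1.12]
-61.87098753249506 -0.5940023682334327
```

arm_command([
  [[0, 0, 0.002], [0, 0, 0]],
  [[0, 0.004, 0.004], [0, 0, 0]],
  [[0, 0.008, 0.006], [0, 0, 0]],
  [[0, 0.004, 0.008], [0, 0, 0]],
])

```text
clock: 9.55
position: [573.5, -240.1, 115.7]
ee_rot: [-0.157, 0.988, -0.0, 0.0]
contact_force: [0.4, 0.2, 7.0]
gripper_width: 27.5
grasp_force: 62.9
```

arm_command([
  [[0, 0, 0.002], [0, 0, 0]],
  [[0, 0, 0.004], [0, 0, 0]],
  [[0, 0, 0.004], [0, 0, 0]],
])

```text
clock: 9.85
position: [573.6, -240.4, 115.3]
ee_rot: [-0.157, 0.988, -0.001, 0.001]
contact_force: [1.1, 0.2, 7.8]
gripper_width: 27.1
grasp_force: 63.2
```

arm_command([
  [[0, 0, 0.002], [0, 0, 0]],
  [[0, 0, 0.002], [0, 0, 0]],
])

```text
clock: 10.05
position: [573.7, -240.6, 115.3]
ee_rot: [-0.157, 0.988, -0.001, 0.001]
contact_force: [-0.3, -0.8, 10.2]
gripper_width: 27.0
grasp_force: 63.4
```

arm_command([
  [[0, 0.02, -0.002], [0, 0, 0]],
  [[0, 0.04, -0.004], [0, 0, 0]],
  [[0, 0.06, -0.004], [0, 0, 0]],
  [[0, 0.08, -0.003], [0, 0, 0]],
  [[0, 0.09, -0.001], [0, 0, 0]],
])

```text
clock: 10.55
position: [566.6, -218.8, 114.9]
ee_rot: [-0.157, 0.988, -0.001, 0.001]
contact_force: [-0.2, -0.6, 8.3]
gripper_width: 27.3
grasp_force: 63.2
```

arm_command([
  [[0, 0.005, 0.002], [0, 0, 0]],
  [[0, 0.01, 0.003], [0, 0, 0]],
  [[0, 0.01, 0.003], [0, 0, 0]],
])

```text
clock: 10.85
position: [566.0, -216.7, 114.9]
ee_rot: [-0.157, 0.988, -0.001, 0.001]
contact_force: [-0.1, 0.4, 10.2]
gripper_width: 27.6
grasp_force: 63.5
```

arm_command([
  [[0, 0.02, -0.002], [0, 0, 0]],
  [[0, 0.04, -0.004], [0, 0, 0]],
  [[0, 0.06, -0.004], [0, 0, 0]],
  [[0, 0.08, -0.003], [0, 0, 0]],
  [[0, 0.09, -0.001], [0, 0, 0]],
])

```text
clock: 11.35
position: [558.9, -195.0, 114.5]
ee_rot: [-0.157, 0.988, -0.001, 0.001]
contact_force: [0.8, 0.1, 9.0]
gripper_width: 27.8
grasp_force: 63.2
```

arm_command([
  [[0, 0.005, 0.0015], [0, 0, 0]],
  [[0, 0.01, 0.002], [0, 0, 0]],
  [[0, 0.01, 0.002], [0, 0, 0]],
])

```text
clock: 11.65
position: [558.2, -192.9, 114.4]
ee_rot: [-0.157, 0.988, -0.001, 0.001]
contact_force: [-1.0, 0.1, 8.5]
gripper_width: 27.4
grasp_force: 63.5
```

arm_command([
  [[0, 0.02, -0.003], [0, 0, 0]],
  [[0, 0.04, -0.006], [0, 0, 0]],
  [[0, 0.06, -0.006], [0, 0, 0]],
  [[0, 0.08, -0.005], [0, 0, 0]],
  [[0, 0.09, -0.003], [0, 0, 0]],
])

```text
clock: 12.15
position: [551.1, -171.1, 114.4]
ee_rot: [-0.157, 0.988, -0.0, 0.001]
contact_force: [-0.4, -1.1, 6.2]
gripper_width: 27.2
grasp_force: 63.2
```

arm_command([
  [[0, 0.005, 0.002], [0, 0, 0]],
  [[0, 0.01, 0.004], [0, 0, 0]],
  [[0, 0.01, 0.0045], [0, 0, 0]],
  [[0, 0.01, 0.0045], [0, 0, 0]],
])

```text
clock: 12.55
position: [550.5, -169.1, 114.0]
ee_rot: [-0.157, 0.988, -0.001, 0.001]
contact_force: [-0.2, 0.6, 9.8]
gripper_width: 27.6
grasp_force: 63.5
```

Strip 3 looks bottomed (114.0 against a plane of 114.05). On to strips 4 and 5.

arm_command([
  [[0, 0.02, -0.002], [0, 0, 0]],
  [[0, 0.04, -0.004], [0, 0, 0]],
  [[0, 0.06, -0.004], [0, 0, 0]],
  [[0, 0.08, -0.003], [0, 0, 0]],
  [[0, 0.09, -0.001], [0, 0, 0]],
])

```text
clock: 13.05
position: [543.4, -147.4, 113.6]
ee_rot: [-0.157, 0.988, -0.0, 0.001]
contact_force: [-0.6, -0.2, 8.3]
gripper_width: 27.5
grasp_force: 63.2
```

arm_command([
  [[0, 0.005, 0.0015], [0, 0, 0]],
  [[0, 0.01, 0.002], [0, 0, 0]],
  [[0, 0.01, 0.002], [0, 0, 0]],
])

```text
clock: 13.35
position: [542.7, -145.2, 113.6]
ee_rot: [-0.157, 0.988, -0.001, 0.001]
contact_force: [-1.1, 0.3, 9.9]
gripper_width: 27.3
grasp_force: 63.4
```

arm_command([
  [[0, 0.02, -0.002], [0, 0, 0]],
  [[0, 0.04, -0.003], [0, 0, 0]],
  [[0, 0.06, -0.003], [0, 0, 0]],
  [[0, 0.075, -0.002], [0, 0, 0]],
  [[0, 0.08, -0.001], [0, 0, 0]],
])

```text
clock: 13.85
position: [536.5, -125.9, 113.3]
ee_rot: [-0.157, 0.988, -0.0, 0.001]
contact_force: [-0.5, -0.1, 7.3]
gripper_width: 27.4
grasp_force: 63.1
```

arm_command([
  [[0, 0.005, 0.0015], [0, 0, 0]],
  [[0, 0.01, 0.002], [0, 0, 0]],
  [[0, 0.01, 0.002], [0, 0, 0]],
])

```text
clock: 14.15
position: [535.8, -123.8, 113.2]
ee_rot: [-0.157, 0.988, -0.001, 0.001]
contact_force: [-1.1, 1.0, 8.0]
gripper_width: 27.7
grasp_force: 63.3
```

Run:
```python
from h import *
c=np.array([555,-182.5]);a=np.radians(18.3);uy=np.array([-np.sin(a),np.cos(a)]);ux=np.array([uy[1],-uy[0]])
p,_=st();print((p[:2]-c)@uy,(p[:2]-c)@ux)
```

```text
t 14.15 pos [ 535.8 -123.8  113.2] yawx -161.93 z [ 0.002 -0.001 -1.   ] F [-1.1  1.   8. ] w 27.7 g 63.34658861160278 q [ 0.07  0.37 -0.34  0.   -0.86 -1.32]
61.76067842518924 0.22707678263051076
```

Readings match one sloping plane (0.017 rad). Next is a steady finishing pass back along it at about 12 N.

arm_command([
  [[0, -0.02, -0.0003], [0, 0, 0]],
  [[0, -0.04, -0.0007], [0, 0, 0]],
  [[0, -0.06, -0.001], [0, 0, 0]],
  [[0, -0.08, -0.0014], [0, 0, 0]],
  [[0, -0.1, -0.0017], [0, 0, 0]],
])

```text
clock: 14.65
position: [543.6, -147.8, 113.6]
ee_rot: [-0.157, 0.988, -0.0, 0.001]
contact_force: [-1.4, 0.1, 9.3]
gripper_width: 27.2
grasp_force: 63.3
```

arm_command([
  [[0, -0.02, -0.0003], [0, 0, 0]],
  [[0, -0.04, -0.0007], [0, 0, 0]],
  [[0, -0.06, -0.001], [0, 0, 0]],
  [[0, -0.08, -0.0014], [0, 0, 0]],
  [[0, -0.1, -0.0017], [0, 0, 0]],
])

```text
clock: 15.15
position: [551.3, -171.6, 114.1]
ee_rot: [-0.157, 0.988, -0.0, 0.001]
contact_force: [-0.9, 0.5, 9.0]
gripper_width: 27.3
grasp_force: 63.3
```

arm_command([
  [[0, -0.02, -0.0003], [0, 0, 0]],
  [[0, -0.04, -0.0007], [0, 0, 0]],
  [[0, -0.06, -0.001], [0, 0, 0]],
  [[0, -0.08, -0.0014], [0, 0, 0]],
  [[0, -0.1, -0.0017], [0, 0, 0]],
])

```text
clock: 15.65
position: [559.0, -195.4, 114.5]
ee_rot: [-0.157, 0.988, -0.001, 0.001]
contact_force: [-1.0, 0.3, 8.6]
gripper_width: 27.7
grasp_force: 63.3
```

arm_command([
  [[0, -0.02, -0.0003], [0, 0, 0]],
  [[0, -0.04, -0.0007], [0, 0, 0]],
  [[0, -0.06, -0.001], [0, 0, 0]],
  [[0, -0.08, -0.0014], [0, 0, 0]],
  [[0, -0.1, -0.0017], [0, 0, 0]],
])

```text
clock: 16.15
position: [566.7, -219.1, 114.9]
ee_rot: [-0.157, 0.988, -0.001, 0.001]
contact_force: [-0.2, 0.7, 8.7]
gripper_width: 27.4
grasp_force: 63.3
```

arm_command([
  [[0, -0.02, -0.0003], [0, 0, 0]],
  [[0, -0.04, -0.0007], [0, 0, 0]],
  [[0, -0.06, -0.001], [0, 0, 0]],
  [[0, -0.08, -0.0014], [0, 0, 0]],
  [[0, -0.09, -0.0016], [0, 0, 0]],
])

```text
clock: 16.65
position: [573.7, -240.7, 115.3]
ee_rot: [-0.157, 0.988, -0.001, 0.001]
contact_force: [-0.3, -0.0, 8.3]
gripper_width: 27.4
grasp_force: 63.0
```

arm_command([
  [[0, 0, -0.03], [0, 0, 0]],
  [[0, 0, -0.12], [0, 0, 0]],
  [[0, 0, -0.25], [0, 0, 0]],
  [[0, 0.16, -0.36], [0, 0, 0]],
  [[0, 0.32, -0.4], [0, 0, 0]],
])

```text
clock: 17.15
position: [547.8, -163.6, 214.7]
ee_rot: [-0.155, 0.988, 0.0, -0.0]
contact_force: [1.1, 0.7, -3.1]
gripper_width: 27.1
grasp_force: 61.9
```

arm_command([
  [[0, 0.18, 0], [0, 0, 0.03]],
  [[0, 0.36, 0], [0, 0, 0.06]],
  [[0, 0.54, 0], [0, 0, 0.1]],
  [[0, 0.72, 0], [0, 0, 0.14]],
  [[0, 0.72, 0], [0, 0, 0.15]],
])

```text
clock: 17.65
position: [488.9, 10.8, 212.2]
ee_rot: [0.077, 0.997, 0.0, -0.003]
contact_force: [0.3, -0.3, -4.5]
gripper_width: 27.6
grasp_force: 62.1
```

Run:
```python
from h import *
P,C=wcloud('w4')
for src in('wrist','scene'):
    if src=='scene':
        a,d=arm.get_image('scene');P=cloud('scene',d)[d>0]
    c=np.array([555,-182.5]);a=np.radians(18.3);uy=np.array([-np.sin(a),np.cos(a)]);ux=np.array([uy[1],-uy[0]])
    q=P[:,:2]-c;L=np.c_[q@ux,q@uy];h=P[:,2]
    f=(abs(L[:,0])<62)&(abs(L[:,1])<90)&((abs(L[:,0])>53)|(abs(L[:,1])>76))&(h>26)&(h<50)
    b=np.linalg.lstsq(np.c_[np.ones(f.sum()),L[f]],h[f],rcond=None)[0];print(src,b,f.sum())
    for y in(-60,-36,-12,12,36,60):
        k=(abs(L[:,0])<44)&(abs(L[:,1]-y)<7)&(h<55)&(h>25);print(y,k.sum(),np.median(h[k]-np.c_[np.ones(k.sum()),L[k]]@b).round(2) if k.any() else '')
go([531.9,102.3,190],162)
```

```text
t 17.65 pos [488.9  10.8 212.2] yawx 171.14 z [-0.006  0.001 -1.   ] F [ 0.3 -0.3 -4.5] w 27.6 g 62.113720178604126 q [ 0.35  0.17 -0.34 -0.   -1.06 -2.08]
wrist [ 3.84272089e+01 -1.03858208e-03 -1.71084666e-02] 2376
-60 443 0.01
-36 482 0.06
-12 527 0.03
12 582 0.02
36 635 0.07
60 706 0.05
scene [ 3.84393311e+01 -2.53028673e-03 -1.61458798e-02] 625
-60 137 0.35
-36 126 0.09
-12 123 0.13
12 119 0.28
36 114 0.21
60 111 0.08
t 17.75 pos [490.4   8.2 212.5] yawx 171.16 z [-0.005 -0.    -1.   ] F [-0.6  0.3 -3.7] w 27.5 g 62.10814833641052 q [ 0.35  0.17 -0.34 -0.   -1.06 -2.07]
-> [531.9, 102.3, 190] 162 [-0.1065  0.3974  0.089 ] [-0.0005 -0.0015  0.0509]
```

View pics/w4.png

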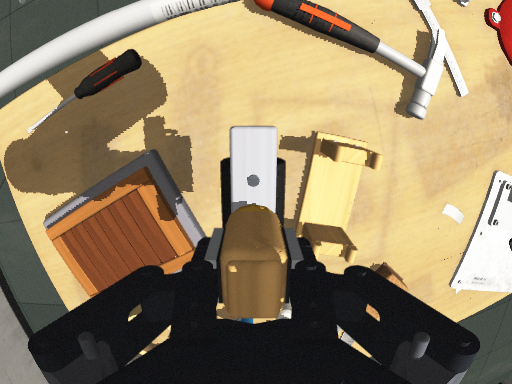

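The strips are all within 0.1 mm of the frame. Next I'll take the roller back over the rest.

arm_command([
  [[-0.04, 0.15, 0], [0, 0, 0.02]],
  [[-0.08, 0.3, 0.0], [0, 0, 0.04]],
  [[-0.106, 0.39, 0.03], [0, 0, 0.051]],
  [[-0.106, 0.398, 0.05], [0, 0, 0.051]],
  [[-0.106, 0.398, 0.05], [0, 0, 0.051]],
])

```text
clock: 18.25
position: [532.8, 100.4, 199.1]
ee_rot: [0.158, 0.987, -0.002, -0.003]
contact_force: [-0.5, -0.8, -4.4]
gripper_width: 27.1
grasp_force: 62.3
```

arm_command([
  [[0, 0, 0], [0, 0, 0]],
  [[0, 0, 0], [0, 0, 0]],
  [[0, 0, 0], [0, 0, 0]],
])

```text
clock: 18.55
position: [534.2, 100.5, 202.1]
ee_rot: [0.158, 0.987, 0.0, 0.0]
contact_force: [0.2, -0.6, -4.6]
gripper_width: 27.3
grasp_force: 62.3
```

Run:
```python
from h import *
P,_=wcloud();go([532,102.6,95],162)
k=(abs(P[:,0]-530)<90)&(abs(P[:,1]-105)<80);Q=P[k];h=Q[:,2]
for n,lo,hi in(('base',6,14),('bar',140,180),('tall',180,250)):
    K=np.ascontiguousarray(Q[(h>lo)&(h<hi)][:,:2].astype(np.float32))
    if len(K)>5:c,w,g=cv2.minAreaRect(K);print(n,len(K),np.round(c,1),np.round(w,1),round(g,1),np.median(Q[(h>lo)&(h<hi)][:,2]))
```

```text
t 18.55 pos [534.2 100.5 202.1] yawx 161.8 z [ 0.  0. -1.] F [ 0.2 -0.6 -4.6] w 27.3 g 62.270225286483765 q [ 0.48  0.27 -0.24  0.   -1.06 -2.37]
t 18.6 pos [534.2 100.7 202.1] yawx 161.81 z [ 0.001  0.    -1.   ] F [-0.1 -0.3 -3.6] w 27.1 g 62.270296812057495 q [ 0.48  0.27 -0.24 -0.   -1.06 -2.37]
-> [532, 102.6, 95] 162 [0.011  0.0043 0.4285] [ 0.0001  0.0001 -0.0011]
base 664 [494.8 114.7] [67.  58.7] 71.0 9.419165685081992
bar 1160 [523.2 104.6] [44.4 47.6] 72.0 159.6667056767339
tall 13488 [517.1 111.1] [74.7 73. ] 33.5 232.63291708792468
```

arm_command([
  [[0.011, 0.004, 0.1], [0, 0, -0.001]],
  [[0.011, 0.004, 0.22], [0, 0, -0.001]],
  [[0.011, 0.004, 0.34], [0, 0, -0.001]],
  [[0.011, 0.004, 0.36], [0, 0, -0.001]],
  [[0.011, 0.004, 0.36], [0, 0, -0.001]],
])

```text
clock: 19.1
position: [532.0, 102.8, 111.6]
ee_rot: [0.156, 0.988, -0.001, -0.0]
contact_force: [0.4, 0.3, -3.1]
gripper_width: 27.5
grasp_force: 62.4
```

Run:
```python
from h import *
go([532,102.6,90],162)
a,d=arm.get_image('side');cv2.imwrite('pics/s3.png',cv2.resize(a[190:320,220:380],None,fx=4,fy=4))
```

```text
t 19.1 pos [532.  102.8 111.6] yawx 162.05 z [-0.001 -0.001 -1.   ] F [ 0.4  0.3 -3.1] w 27.5 g 62.40182161331177 q [ 0.49  0.37 -0.36  0.   -0.85 -2.38]
-> [532, 102.6, 90] 162 [-0.0003 -0.0007  0.0864] [-0.0004 -0.0002  0.0003]
```

View pics/s3.png

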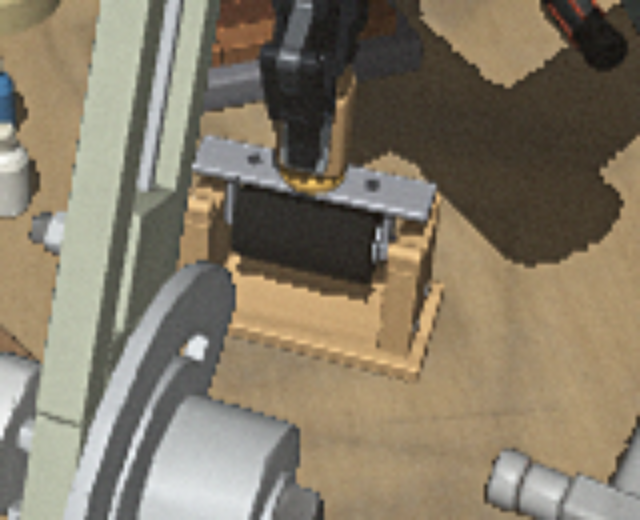

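The picture shows the bar (200–435, 140–215) over both cheeks and the yoke between them, level and square. I'll lower it gently.

arm_command([
  [[0, 0, 0.03], [0, 0, 0]],
  [[0, 0, 0.06], [0, 0, 0]],
  [[0, 0, 0.078], [0, 0, 0]],
  [[0, 0, 0.084], [0, 0, 0]],
  [[0, 0, 0.084], [0, 0, 0]],
])

```text
clock: 19.65
position: [531.9, 103.1, 90.5]
ee_rot: [0.156, 0.988, -0.0, -0.0]
contact_force: [-0.2, 0.4, -4.1]
gripper_width: 27.2
grasp_force: 62.5
```

arm_command([
  [[0, 0, 0.002], [0, 0, 0]],
  [[0, 0, 0.004], [0, 0, 0]],
  [[0, 0, 0.004], [0, 0, 0]],
])

```text
clock: 19.95
position: [532.2, 103.3, 89.9]
ee_rot: [0.156, 0.988, 0.0, 0.0]
contact_force: [0.4, 0.3, -3.9]
gripper_width: 27.5
grasp_force: 62.5
```

arm_command([
  [[0, 0, 0.003], [0, 0, 0]],
  [[0, 0, 0.003], [0, 0, 0]],
])

```text
clock: 20.15
position: [532.2, 103.3, 89.8]
ee_rot: [0.156, 0.988, 0.0, 0.0]
contact_force: [-3.3, 0.2, 2.0]
gripper_width: 27.1
grasp_force: 63.1
```

arm_command([
  [[0, 0, 0], [0, 0, 0]],
  [[0, 0, 0], [0, 0, 0]],
  [[0, 0, 0], [0, 0, 0]],
  [[0, 0, 0], [0, 0, 0]],
  [[0, 0, 0], [0, 0, 0]],
], grip=1)

```text
clock: 20.65
position: [532.1, 103.2, 89.0]
ee_rot: [0.156, 0.988, 0.0, 0.0]
contact_force: [-0.4, 0.8, -0.2]
gripper_width: 85.3
grasp_force: 0.0
```

arm_command([
  [[0, 0, -0.06], [0, 0, 0]],
  [[0, 0, -0.2], [0, 0, 0]],
  [[0, 0, -0.4], [0, 0, 0]],
  [[0, 0, -0.56], [0, 0, 0]],
  [[0, 0, -0.56], [0, 0, 0]],
])

```text
clock: 21.15
position: [535.5, 104.2, 235.9]
ee_rot: [0.156, 0.988, 0.003, 0.006]
contact_force: [0.2, 0.3, -0.4]
gripper_width: 85.6
grasp_force: 0.0
```

arm_command([
  [[0, 0, 0], [0, 0, 0]],
  [[0, 0, 0], [0, 0, 0]],
])

```text
clock: 21.35
position: [531.2, 102.9, 227.7]
ee_rot: [0.156, 0.988, -0.001, -0.001]
contact_force: [0.8, -0.7, -0.2]
gripper_width: 85.3
grasp_force: 0.0
```

Run:
```python
from h import *
P,_=wcloud('w5');restfit(P)
for q in('glue_white','glue_blue','sanding_block','tape_roll'):print(q,[(r['position'],round(r['score'],2)) for r in arm.spot_in('wrist',q)][:1])
```

```text
t 21.35 pos [531.2 102.9 227.7] yawx 162.02 z [-0.002 -0.001 -1.   ] F [ 0.8 -0.7 -0.2] w 85.3 g 0.0 q [ 0.49  0.25 -0.2  -0.   -1.12 -2.38]
table -0.42231368844676354
base 1549 [531.4 102.6] [ 66.5 135.3] 71.4
bar+cheek 2269 [532.4 102.4] [ 52.1 122.3] 71.5
handle 1399 [532.5 104. ] [27.8 34.7] 71.9
top 839 [532.1 104. ] [21.8 27.2] 72.6
glue_white [([232.6, 292.0], 0.77)]
glue_blue [([198.9, 308.9], 0.6)]
sanding_block [([323.6, 272.0], 0.65)]
tape_roll [([113.1, 336.3], 0.48)]
```

View pics/w5.png

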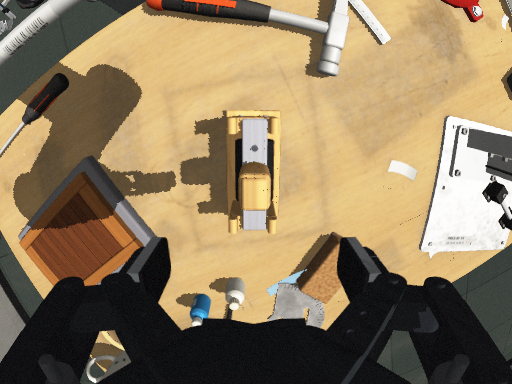

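The roller hangs upright in its rest at (254,172). The bystanders are where they were and the arm is clear.

```bash
python3 -c "
from bench import arm
print(arm.job_done())"
```

```text
the job is handed in; nothing more can be done
None
```

I rolled all six strips level with the frame (wrist depth shows them within about 0.1 mm), hung the roller back upright in its rest with the bystanders in place, and handed the job in at about 22 s; the push read about 7–14 N at each check, though force was only read at the end of each move.

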